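Clear the front of a push-to-open cupboard and spring its door ajar

TASK

Slide the white sugar pot sideways along the worktop until no part of it stands in front of the small cupboard with the slatted door. Then press the slatted door in near its free edge until the push-to-open catch lets go, and take the fingers away so that the door springs ajar by itself and stays so. Do it all by pushing with the fingers: pick nothing up, keep the pot upright, leave the plain-fronted cupboard shut, and leave the mug, apple, lemon and garlic where they are.

Things in the scene. Friction and masses are not known exactly. Their poses are not given: they have to be found in the camera images.
- slat_cupboard: small fixed wooden cupboard with a louvred (slatted) handleless door: the one to open. 160 mm deep (x), 220 wide (y), 180 high. Origin: centre of its underside. Its -x points out of the front, to the robot; +y to the left seen from the robot. The shut door's front face is the plane x = -80 mm; the door covers the whole front, to the top edge.
- slat_door (a joint): Door angle: 0 shut on its catch, negative pressed in (stop at about -0.042: 8 mm at the free edge), positive open towards the robot. Hinge on the left (+y) edge, free edge on the right. About 3 N near the free edge presses it to the stop, which trips the catch; half a press springs back shut. Let go, it follows the finger out in about 1 s to 0.5 rad (free edge 105 mm out).
- slat_door_press (a point): Point on the front face of the slatted door, 25 mm from its free (right) edge and 150 mm above the worktop (30 mm below the top edge): a good place to press. Moves with the door.
- plain_cupboard: The other small fixed cupboard, same size, wood and axes, but with a flat plain handleless door, also push-to-open: leave it shut.
- plain_door (a joint): Angle of the plain door: 0 shut, negative pressed in, positive open; hinged on the right (-y) edge.
- sugar_pot: White round pot with a flat wooden lid (fixed to it), 80 mm across, 72 mm high, 0.15 to 0.3 kg, loose. Origin: centre of its underside. At the start it stands in front of the slatted door, in its swing, its centre 80 to 95 mm out from the door's face.
- mug: Small white espresso mug with a red inside and a handle, 62 x 92 x 51 mm, loose, standing in front of the plain cupboard. Origin: centre of its underside. Bystander.
- apple: Red apple, 80 mm across, 69 mm high, loose, at the left. Origin: its underside. Bystander.
- lemon: Yellow lemon, 77 x 51 x 52 mm, loose, at the right. Origin: its underside. Bystander.
- garlic: Garlic bulb, 50 mm across, loose, at the right. Origin: its underside. Bystander.
Not all that is in view belongs to the job. Leave any orange or purple look-alike of the sugar_pot alone.

How it is judged:
On the way, in this order (a step that is already met when the one before it is completed fails the run):
1. the sugar pot stands to the side of the slatted cupboard while its door is still shut ((y of sugar_pot in the frame of slat_cupboard above 0.146 m or y of sugar_pot in the frame of slat_cupboard below -0.146 m) and value of joint slat_door between -0.025 and 0.03 rad), for 0.2 s.
2. the slatted door is pressed in (value of joint slat_door below -0.03 rad).
At the end, for the whole second after the job is handed in: The slatted door stands still, ajar at 0.35 to 0.7 rad; the sugar pot stands upright and still on the worktop, its centre more than 146 mm to either side of the slatted cupboard's middle plane; the plain door is shut (within 0.05 rad) (value of joint slat_door between 0.35 and 0.7 rad and velocity of joint slat_door between -0.05 and 0.05 rad/s and (y of sugar_pot in the frame of slat_cupboard above 0.146 m or y of sugar_pot in the frame of slat_cupboard below -0.146 m) and angle between sugar_pot's own z axis and vertical below 0.1 rad and height (world z) of sugar_pot between -0.01 and 0.006 m and linear speed of sugar_pot below 0.02 m/s and value of joint plain_door between -0.03 and 0.05 rad); the robot touches nothing.
It fails at once if the sugar pot is lifted (its foot more than 12 mm up) or tipped by more than 0.35 rad (height (world z) of sugar_pot above 0.012 m or angle between sugar_pot's own z axis and vertical above 0.35 rad).
It fails at once if the slatted door springs open while the pot still stands in front of the cupboard (value of joint slat_door above 0.1 rad and y of sugar_pot in the frame of slat_cupboard between -0.14 and 0.14 m).
It fails at once if the slatted door is swung wide instead of left ajar (value of joint slat_door above 0.9 rad).
It fails at once if the plain door is released (value of joint plain_door above 0.1 rad).
It fails at once if the mug, apple, lemon or garlic is moved by more than 30 mm (distance of any of mug, apple, lemon, garlic from where it was at the start of the episode above 0.03 m).
It also fails if it takes over 51 s, if anything falls off the work surface, if the arm or the gripper's body presses on something with over 40 N, if the wrist force passes 120 N, or if a joint passes its speed limit or range.

ROBOT

A 6-joint arm with a two-finger parallel gripper is mounted at the origin on a cart in front of the work surface, level with it; the furniture and walls round the work are solid. World frame = base frame: x ahead of the robot, y to its left, z up, the work surface at z = 0. Lengths are in m, angles in rad, forces in N, time in s.
With the tool pointing down it reaches from about 0.3 to 0.875 m from the base axis. Payload 6.4 kg.
Tool frame: the origin (TCP) lies at the very end of the fingers, on their centre line; the grasp point (between the pads) lies 19 mm behind it; z points along the fingers, y is the line along which they close (so a half turn about z gives the same grasp; the last joint's range is limited). The gripper opens to 85 mm and grips with 20 to 120 N. Pads are 22 mm wide; open, the fingers measure 114 mm over their backs; the gripper's body (76 mm by 85 mm) begins 54 mm behind the grasp point. The pads swing forward as they close: fully open they stand 13 mm farther back than shut.
Start: joints at [-1.434, 0.181, 1.607, -0, 1.354, -0.206], TCP at [0.193, -0.542, 0.231] pointing down, gripper open.
Joint ranges: [-2.99, 2.99], [-0.89, 2.07], [0.3, 2.58], [-1.14, 4.28], [0, 2.63], [-3.12, 3.12]. Speed limits (rad/s): [2.57, 2.57, 3.01, 3.14, 3.14, 3.14].

INTERFACE

Orientations are given as [roll, pitch, yaw] about the fixed x, y, z axes, in that order (R = Rz(yaw) Ry(pitch) Rx(roll)).
In Python, from workcell import sense, snapshot, finish_job gives the robot as it stands.
- The arm moves only by the tool play_rows, never from a script. Its argument "series" is a list of rows, each a list of 5 numbers: the shift along the tool's x, y, z in cm, then the turn about the tool's z in rad, then the closure in counts, from 0 (fully open) to 255 (shut). In form: [[tx, ty, tz, yaw, gripper], ...]. A call has 1 to 20 rows; each row shifts and turns the commanded pose from where the row before left it, along the tool's axes as they then stand; what a row does not reach is not made up. A row lasts 1/10 s, in which the tool goes at most 50 mm and 8.59 degrees, less where a joint would pass 70% of its speed; a pose out of reach is approached as far as the arm can. A call with a gripper value outside its range is refused whole. The fingers move at their own pace and stop on an object; "squeeze" is the grip in N (left out, the last holds). Time passes only in rows, so rows that do not move let the fingers close. It gives the time, the measured TCP pose, the force, the opening and the grip force at its end, in the units of the state.
- sense(): the state, without advancing time (a new reading comes with each control period).
- snapshot(name): name is "scene" or "top" or "wrist"; returns a dict with "image" (400x640x3 uint8, red, green, blue), "intrinsics" (3x3 intrinsics, pixels), "extrinsics" (4x4, takes a point from world to camera coordinates). Camera axes: x right, y down, z forward; pixel columns grow to the right and rows downward; lengths in m; the calibration is good to about 2 mm. A picture is of the moment at which its call begins. There is no depth.
- finish_job(): hands the job in; it is judged then, once.
The state is a dict: "time": time; "joint_pos": joint angles; "qd": joint speeds; "joint_efforts": joint torques, N m; "tool_pos": TCP position; "eef_rot": TCP orientation; "ft_force": force on the tool from outside, world axes, zero at the start; "ft_torque": the same for the moment, N m; "width": finger opening in m; "finger_force": force on a finger pad.
Only numpy, scipy, OpenCV 4.12 (cv2) and the standard library are available. Lean on these libraries where they do the work, as an engineer would, in place of code of your own. Each camera call takes 0.05 s, during which the arm holds its last target. There are 200 camera calls.

## Working session

There is one attempt and no reset: what is moved stays moved. The work goes in short steps, Python scripts to look and compute and a tool call to move; the robot and the scene stay as the last step left them, time stands still between calls to the robot, and variables do not carry over. Pictures are saved under pics/ and viewed, at most 10 in all, crops included, and the job is handed in when it is done.

Besides the shell and the picture viewer there is one more tool, called as name([rows], argument=value, ...), one row to a line, values as JSON. play_rows: Moves the arm, as the interface text tells. Its arguments: {"type":"object","properties":{"series":{"type":"array","items":{"type":"array","items":{"type":"number"}}},"squeeze":{"type":"number"}},"required":["series"]}

```bash
mkdir -p pics; python3 - <<'E'
from workcell import sense, snapshot
import cv2, pickle, numpy as np
d={}
for n in("scene","top"):
    s=snapshot(n); d[n]=s; cv2.imwrite(f"pics/{n}0.png",s["image"][...,::-1])
    print(n,s["intrinsics"],np.round(s["extrinsics"],4))
pickle.dump(d,open("d0.pkl","wb"))
s=sense(); print(s)
E
```

```text
scene [[450.78536452   0.         314.05144324]
 [  0.         450.78536452 192.17271974]
 [  0.           0.           1.        ]] [[ 0.7833 -0.6213 -0.0204 -0.4016]
 [-0.4497 -0.5438 -0.7086  0.3094]
 [ 0.4291  0.5642 -0.7054  1.3704]
 [ 0.      0.      0.      1.    ]]
top [[479.36374864   0.         324.23923459]
 [  0.         479.36374864 196.38675194]
 [  0.           0.           1.        ]] [[ 0.0094 -0.9999 -0.0036 -0.0319]
 [-0.9802 -0.0085 -0.1978  0.5387]
 [ 0.1977  0.0054 -0.9802  1.5776]
 [ 0.      0.      0.      1.    ]]
{'time': 0.1, 'joint_pos': array([-1.43431215e+00,  1.81472486e-01,  1.60791852e+00,  5.16188416e-07,
        1.35380191e+00, -2.06292094e-01]), 'qd': array([-0.00020689, -0.00342171, -0.00188683, -0.00131297,  0.00043894,
       -0.00104585]), 'joint_efforts': array([ 1.06381433e-04, -4.45881021e+01, -3.52239490e+01, -2.73509304e-04,
        4.18674666e-03,  4.63206766e-05]), 'tool_pos': array([ 0.19321037, -0.54103333,  0.23046594]), 'eef_rot': array([-3.14002643e+00, -3.28276803e-04,  3.42775898e-01]), 'ft_force': array([-0.94233645, -0.24969481, -1.02851209]), 'ft_torque': array([0.02487915, 0.00889914, 0.03662015]), 'finger_force': 0.0, 'width': 0.08579291616998018}
```

View pics/scene0.png

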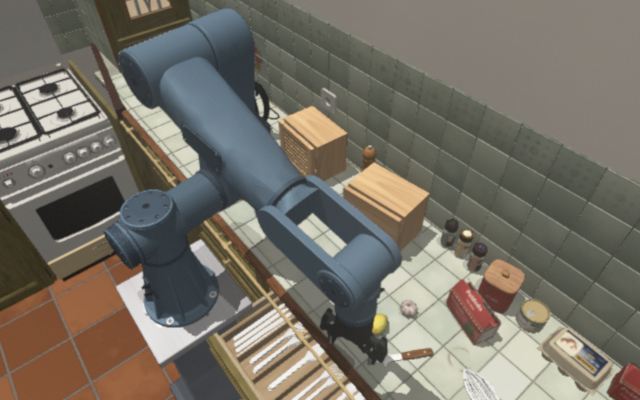

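View pics/top0.png

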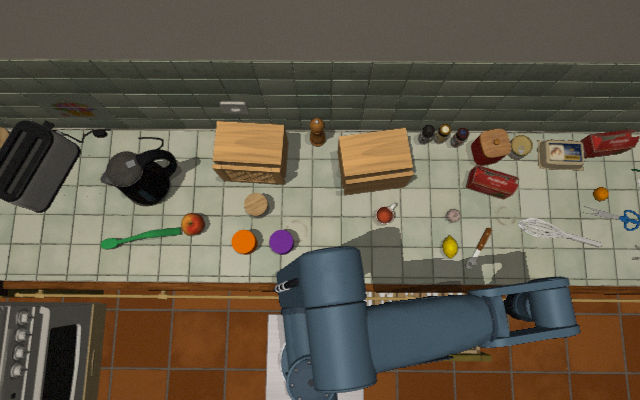

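The top view shows the slatted cupboard at left (roof about 214–288, 122–183). The white pot's wooden lid is at (256,204), the apple at (193,224), the orange look-alike at (244,242) and the purple at (281,242). The mug is at (385,215), and the right-hand side at row 204 is free. In the scene view the slats show at (295,150), which confirms the left cupboard.

```bash
cat > h.py <<'E'
import numpy as np
def ray(s,u,v,z):
    K,E=s["intrinsics"],s["extrinsics"]; R=E[:3,:3]; c=-R.T@E[:3,3]
    d=R.T@np.linalg.solve(K,[u,v,1.]); return c+d*(z-c[2])/d[2]
def proj(s,p):
    q=s["extrinsics"]@np.r_[p,1]; q=s["intrinsics"]@q[:3]; return q[:2]/q[2]
E
python3 - <<'E'
import pickle,cv2,numpy as np
from h import *
s=pickle.load(open("d0.pkl","rb"))["top"]; im=s["image"]
cv2.imwrite("pics/crop.png",cv2.resize(im[110:260,170:340],None,fx=4,fy=4,interpolation=cv2.INTER_CUBIC)[...,::-1])
hsv=cv2.cvtColor(im,cv2.COLOR_RGB2HSV)
m=cv2.inRange(hsv,(8,70,90),(25,200,255))
n,l,st,c=cv2.connectedComponentsWithStats(m)
for i in range(1,n):
    if st[i,4]>150 and st[i,1]<260:
        cn=cv2.findContours((l==i).astype(np.uint8),0,2)[0][0]
        print(st[i],c[i],cv2.minAreaRect(cn))
print(ray(s,256,204,.072),ray(s,193,224,.035),ray(s,244,242,.06),ray(s,281,242,.06),ray(s,385,215,.05))
E
```

```text
[ 212  120   72   45 2797] [248.12227386 142.28351806] ((247.7827606201172, 142.19309997558594), (69.5855941772461, 40.92924880981445), 3.3664608001708984)
[ 338  127   75   50 2849] [374.74692875 151.67392067] ((374.64019775390625, 151.32728576660156), (41.52925109863281, 71.20390319824219), 82.33319854736328)
[ 480  129   53   29 1049] [503.14585319 143.10200191] ((505.98760986328125, 141.86474609375), (27.79447364807129, 51.78645324707031), 84.80557250976562)
[537 139  47  31 655] [554.03053435 154.22748092] ((560.0, 154.0), (46.0, 30.0), 0.0)
[212 163  69  10 361] [246.19944598 167.64265928] ((245.93060302734375, 167.576171875), (68.18083190917969, 5.408111095428467), 3.6913864612579346)
[225 171  51  13 369] [250.77506775 176.87533875] ((249.96575927734375, 177.13327026367188), (50.52083969116211, 10.201323509216309), 3.094058036804199)
[345 170  69  14 333] [379.52552553 176.95195195] ((378.9656982421875, 176.74502563476562), (5.355538845062256, 68.99307250976562), 82.33319854736328)
[244 193  24  23 437] [255.39816934 203.88100686] ((255.5, 204.0), (22.0, 23.0), 90.0)
[0.50727312 0.20161042 0.072     ] [0.44293158 0.41930673 0.035     ] [0.38056559 0.23853525 0.06      ] [0.38167922 0.11536071 0.06      ] [ 0.47730929 -0.23314347  0.05      ]
```

View pics/crop.png

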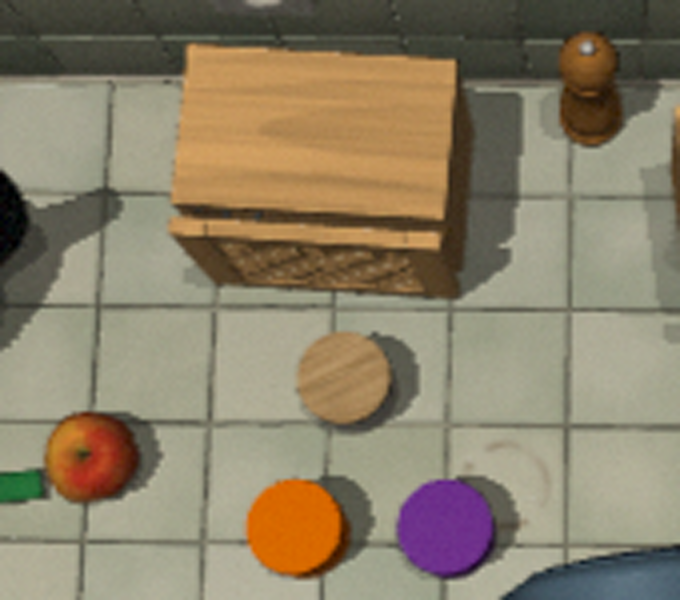

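The crop shows the slatted door's front top edge running from (212.5,168) to (280,172) in full-image pixels. Its foot runs from about (225,181) to (284.5,184.3), and the ring at right is only a stain.

```bash
python3 - <<'E'
import pickle,numpy as np
from h import *
s=pickle.load(open("d0.pkl","rb"))["top"]
for n,u,v,z in [("fl",212.5,168.3,.18),("fr",280,172,.18),("flb",225,181.5,0),("frb",284.5,184.3,0),("bl",217,121.5,.18),("br",284,125,.18)]: print(n,ray(s,u,v,z).round(4))
a,b=ray(s,212.5,168.3,.18),ray(s,280,172,.18); print(np.linalg.norm(a-b))
y=(a-b)[:2]; yaw=np.arctan2(-y[0],y[1]); 
ey=np.array([-np.sin(yaw),np.cos(yaw)]); ex=np.array([np.cos(yaw),np.sin(yaw)])
f=(a+b)[:2]/2; o=f+.08*ex
print("yaw",yaw,"origin",o)
def loc(p): d=p[:2]-o; return d@ex,d@ey
pot=ray(s,255.5,204.0,.072); print("pot",pot,loc(pot))
for n,p in dict(apple=(193,224,.035),orange=(244,242,.072),purple=(281,242,.072),mug=(385,215,.05)).items(): print(n,ray(s,*p).round(3),loc(ray(s,*p)))
for L in [(-.08,-.085),(-.165,-.17),(-.165,.09)]: print(L,o+L[0]*ex+L[1]*ey)
E
```

```text
fl [0.6014 0.3279 0.18  ]
fr [0.5911 0.1132 0.18  ]
flb [0.6006 0.3253 0.    ]
frb [0.5922 0.1142 0.    ]
bl [0.758 0.322 0.18 ]
br [0.7478 0.1046 0.18  ]
0.2149473248962073
yaw -0.04786218663210678 origin [0.67618153 0.21671557]
pot [0.50725843 0.20328894 0.072     ] (np.float64(-0.1680872695893717), np.float64(-0.02149319984727493))
apple [0.443 0.419 0.035] (np.float64(-0.2426755930632665), np.float64(0.19119956048283498))
orange [0.379 0.236 0.072] (np.float64(-0.2974576944039229), np.float64(0.0055276054936908335))
purple [0.38  0.114 0.072] (np.float64(-0.29050496130082615), np.float64(-0.11652613119914539))
mug [ 0.477 -0.233  0.05 ] (np.float64(-0.1771214773172613), np.float64(-0.45885869995940576))
(-0.08, -0.085) [0.59220641 0.13564043]
(-0.165, -0.17) [0.50323702 0.0548045 ]
(-0.165, 0.09) [0.51567643 0.31450675]
```

play_rows([
  [3,-2.8,0,0,60],
  [3,-2.8,0,0,120],
  [3,-2.8,0,0,120],
  [3,-2.8,0,0,120],
  [3,-2.8,0,0,120],
  [3,-2.8,0,0,120],
  [3,-2.8,0,0,120],
  [3,-2.8,0,0,120],
  [3,-2.8,0,0,120],
  [3,-2.8,0,0,120],
  [3,-2.8,0,0,120],
  [3,-2.8,0,0,120],
  [0,0,0,-0.147,120],
  [0,0,0,-0.147,120],
  [0,0,0,-0.147,120],
  [0,0,0,-0.147,120],
  [0,0,0,-0.147,120],
  [0,0,0,-0.147,120],
  [0,0,0,-0.147,120],
  [0,0,0,-0.147,120],
])

```text
time: 2.1
tool_pos: [0.4191, -0.1039, 0.2309]
eef_rot: [-3.141, -0.0, 1.525]
ft_force: [-0.1, -0.1, -0.7]
width: 0.0453
finger_force: 0.0
```

play_rows([
  [4.22,0.74,0,0,120],
  [4.22,0.74,0,0,120],
  [4.22,0.74,0,0,120],
  [4.22,0.74,0,0,120],
  [4.22,0.74,0,0,120],
  [4.22,0.74,0,0,120],
  [4.22,0.74,0,0,120],
  [4.22,0.74,0,0,120],
  [4.22,0.74,0,0,120],
  [4.22,0.74,0,0,120],
  [0,0,3.4,0,120],
  [0,0,3.4,0,120],
  [0,0,3.4,0,120],
  [0,0,3.4,0,120],
  [0,0,3.4,0,120],
  [0,0,3.4,0,120],
  [0,0,0,0,120],
])

```text
time: 3.8
tool_pos: [0.5106, 0.3117, 0.0217]
eef_rot: [-3.131, 0.004, 1.519]
ft_force: [-0.3, -0.0, 0.0]
width: 0.0452
finger_force: 0.0
```

```bash
python3 - <<'E'
from workcell import snapshot
import cv2
for n in("top",):
    s=snapshot(n); cv2.imwrite(f"pics/b_{n}.png",cv2.resize(s["image"][100:280,150:400],None,fx=3,fy=3)[...,::-1])
E
```

```text
(no output)
```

View pics/b_top.png

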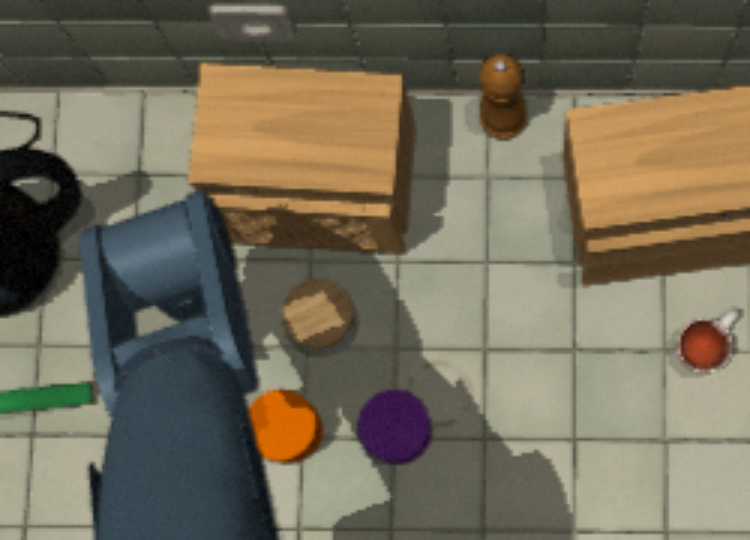

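The pot is still at (256,205), and the gripper is down to its left, clear of the apple, orange and purple pots.

play_rows([
  [-1.1,0,0,0,120],
  [-1.1,0,0,0,120],
  [-1.1,0,0,0,120],
  [-1.1,0,0,0,120],
  [-1.1,0,0,0,120],
  [-1.1,0,0,0,120],
  [-1.1,0,0,0,120],
  [-1.1,0,0,0,120],
  [-1.1,0,0,0,120],
  [-1.1,0,0,0,120],
  [-1.1,0,0,0,120],
  [-1.1,0,0,0,120],
  [-1.1,0,0,0,120],
  [-1.1,0,0,0,120],
  [-1.1,0,0,0,120],
  [-1.1,0,0,0,120],
  [-1.1,0,0,0,120],
  [-1.1,0,0,0,120],
  [-1.1,0,0,0,120],
  [-1,0,0,0,120],
])

```text
time: 5.85
tool_pos: [0.5037, 0.0938, 0.0273]
eef_rot: [-3.141, 0.0, 1.519]
ft_force: [-0.6, 2.8, 2.1]
width: 0.0452
finger_force: 1.4
```

```bash
python3 - <<'E'
from workcell import snapshot
import cv2
for n in("top",):
    s=snapshot(n); cv2.imwrite(f"pics/c_{n}.png",cv2.resize(s["image"][100:280,150:400],None,fx=3,fy=3)[...,::-1])
E
```

```text
(no output)
```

View pics/c_top.png

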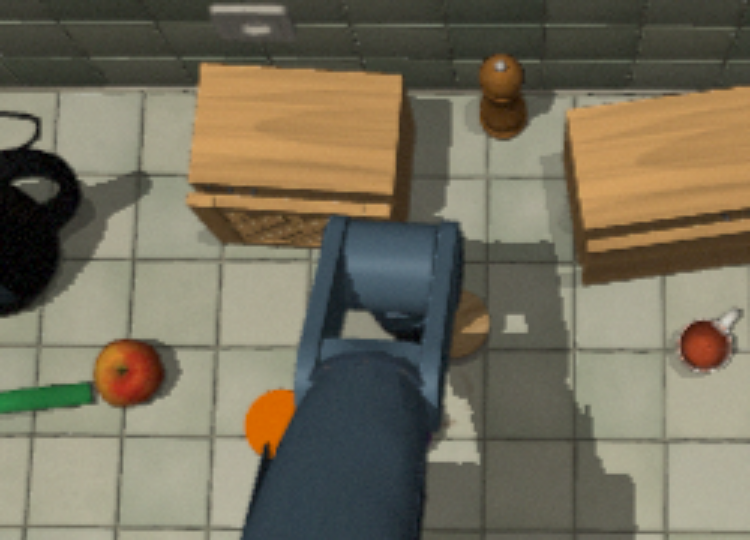

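The lid's right edge is at crop (490,325), so the pot centre is about 20 mm past the 146 mm line and upright. I'll back off, lift and close the fingers.

play_rows([
  [1.5,0,0,0,120],
  [1.5,0,0,0,120],
  [1.6,0,0,0,120],
  [0,0,-2.5,0,120],
  [0,0,-2.5,0,255],
  [0,0,-2.5,0,255],
  [0,0,-2.5,0,255],
  [0,0,0,0,255],
  [0,0,0,0,255],
  [0,0,0,0,255],
  [0,0,0,0,255],
])

```text
time: 7.0
tool_pos: [0.5051, 0.141, 0.1258]
eef_rot: [-3.139, 0.0, 1.519]
ft_force: [-0.1, -0.5, -1.3]
width: -0.0002
finger_force: 0.0
```

```bash
python3 - <<'E'
from workcell import snapshot
import cv2
from h import *
s=snapshot("scene"); a=s["image"][80:230,230:430]; cv2.imwrite("pics/d_scene.png",cv2.resize(a,None,fx=4,fy=4)[...,::-1])
print(proj(s,[.503,.05,.072]))
E
```

```text
[302.48860897 193.60760276]
```

View pics/d_scene.png

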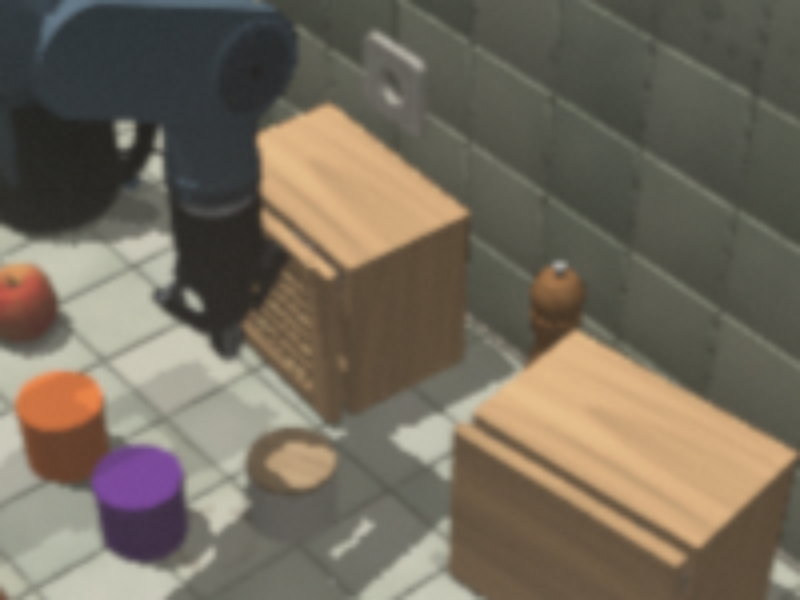

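The lid centre is at crop (291,460), which is full-image (302.8,195). I predicted (302.5,193.6), so the pot is where intended and upright. The gripper knuckles stick out towards the door, so I'll turn the tool a quarter before pressing.

play_rows([
  [0,0,0,0.143,255],
  [0,0,0,0.143,255],
  [0,0,0,0.143,255],
  [0,0,0,0.143,255],
  [0,0,0,0.143,255],
  [0,0,0,0.143,255],
  [0,0,0,0.143,255],
  [0,0,0,0.143,255],
  [0,0,0,0.143,255],
  [0,0,0,0.143,255],
  [0,0,0,0.143,255],
  [1.6,0,0,0,255],
  [1.6,0,0,0,255],
  [1.6,0,0,0,255],
  [1.6,0,0,0,255],
  [0.4,0,0,0,255],
  [0,0,0,0,255],
  [0,0,0,0,255],
])

```text
time: 8.85
tool_pos: [0.5732, 0.1371, 0.1266]
eef_rot: [3.141, 0.002, -0.054]
ft_force: [0.3, 0.4, 0.4]
width: -0.0
finger_force: 0.0
```

play_rows([
  [0.3,0,0,0,255],
  [0.3,0,0,0,255],
  [0.3,0,0,0,255],
  [0.3,0,0,0,255],
  [0,0,0,0,255],
])

```text
time: 9.35
tool_pos: [0.5862, 0.1364, 0.1272]
eef_rot: [3.142, 0.0, -0.054]
ft_force: [-1.6, 0.4, 0.7]
width: -0.0001
finger_force: 0.0
```

Contact has begun (-1.6 N).

play_rows([
  [0.2,0,0,0,255],
  [0.2,0,0,0,255],
  [0,0,0,0,255],
])

```text
time: 9.65
tool_pos: [0.5891, 0.1363, 0.1269]
eef_rot: [3.142, 0.003, -0.054]
ft_force: [-6.6, 0.4, 2.6]
width: -0.0
finger_force: 0.0
```

play_rows([
  [0.2,0,0,0,255],
  [0,0,0,0,255],
  [0,0,0,0,255],
])

```text
time: 9.95
tool_pos: [0.5896, 0.1364, 0.1267]
eef_rot: [3.141, 0.006, -0.053]
ft_force: [-13.7, -0.1, 5.6]
width: 0.0003
finger_force: 0.0
```

The door is at the stop (13.7 N, hardly any travel). I'll withdraw straight back, faster than the door follows, then up.

play_rows([
  [-2,0,0,0,255],
  [-4,0,0,0,255],
  [-4,0,0,0,255],
  [-4,0,0,0,255],
  [-3,0,0,0,255],
  [0,0,-3,0,255],
  [0,0,-3,0,255],
  [0,0,-3,0,255],
  [0,0,0,0,255],
  [0,0,0,0,255],
  [0,0,0,0,255],
  [0,0,0,0,255],
  [0,0,0,0,255],
  [0,0,0,0,255],
  [0,0,0,0,255],
  [0,0,0,0,255],
  [0,0,0,0,255],
  [0,0,0,0,255],
  [0,0,0,0,255],
  [0,0,0,0,255],
])

```text
time: 11.95
tool_pos: [0.4224, 0.1453, 0.2173]
eef_rot: [-3.142, -0.0, -0.054]
ft_force: [0.3, -0.2, 0.2]
width: -0.0003
finger_force: 0.0
```

```bash
python3 - <<'E'
from workcell import snapshot
import cv2
a=snapshot("scene")["image"][80:230,230:430]; b=snapshot("top")["image"][100:250,180:380]
cv2.imwrite("pics/e.png",cv2.resize(cv2.hconcat([a,b]),(800,300))[...,::-1])
E
```

```text
(no output)
```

View pics/e.png

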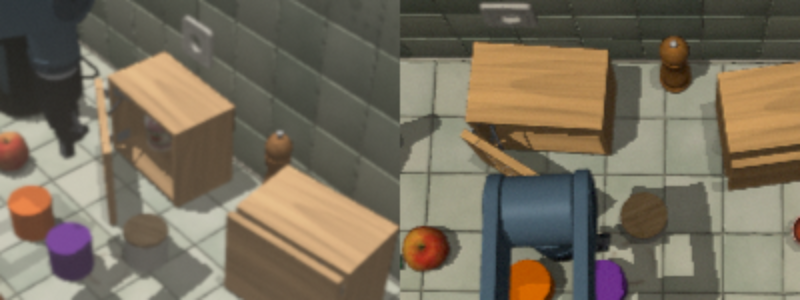

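The door stands ajar at roughly 0.5 rad (top view, from the hinge at (462,135) to (535,172)). The pot at (643,215) is upright and to the right, the plain door is shut, and the arm touches nothing. I'll let it settle a moment and then hand in.

play_rows([
  [-1,0,-1,0,255],
  [-1,0,-1,0,255],
  [-1,0,0,0,255],
  [0,0,0,0,255],
  [0,0,0,0,255],
  [0,0,0,0,255],
  [0,0,0,0,255],
  [0,0,0,0,255],
  [0,0,0,0,255],
  [0,0,0,0,255],
])

```text
time: 13.05
tool_pos: [0.3925, 0.1469, 0.2372]
eef_rot: [3.142, 0.0, -0.054]
ft_force: [0.2, -0.5, -0.6]
width: -0.0
finger_force: 0.0
```

```bash
python3 -c "
from workcell import finish_job
print(finish_job())"
```

```text
the job is handed in; nothing more can be done
None
```

I handed the job in at about 13 s: in the last pictures the sugar pot stood upright about 20 mm past the 146 mm line, the slatted door was ajar at roughly 0.5 rad, and the plain door was shut; no verdict came back.

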